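Wedge the cover off a lamp driver housing, evenly

TASK

Take the yellow wedge out of its stand and use it, not the fingers, to part the press-fit white cover from the grey half of the lamp driver housing. Work it blade down into the seam from alternating ends (part way in at one end, fully in at the other, then fully in at the first), so that the cover comes away evenly and is never cocked by more than about 5 degrees. Leave the wedge standing fully in the seam, let go, and leave the red scraper in its stand.

Things in the scene. Friction and masses are not known exactly. Their poses are not given: they have to be found in the camera images.
- housing: Grey fixed half, top 85 mm above origin; origin at bench height under the seam's middle. y along the 170 mm seam, x across it towards the cover. Seam mouth: V groove (orange slope) 20 mm wide on top, closing to the shut seam 16 mm down; clear below that to 12 mm above the bench. A fixed black bridge (44 mm along y, 14 mm above top) covers the middle: wedge spots are y = +58 and -58 mm.
- cover: White half, 50 x 170 mm, same height. Origin and axes as the housing's when shut; x in its frame = mean gap, up to 1.7 mm at the start. Slides level, stays where pushed. A wedge at one end (5 to 20 N down) swings that end out about a pivot 70 mm beyond the middle; the other end stays put. Tip 29 mm below the top (7 mm of blade in the seam) cocks it about 3 degrees; all of the blade, 6 or more.
- wedge_mid (a point): Yellow wedge blade down in a stand 70 mm tall. Point: centre of its handle, 34 (x) x 44 (y) x 50 mm tall; grip across x. Shoulder 25 mm below the point rests on the stand; then the blade, 60 mm long, 30 wide (y), 22 thick (x) tapering to 3 at the tip. Set x across the seam. It shifts to the cover's side by half its thickness as it sinks. Fully in: shoulder under 10 mm above the housing top.
- scraper_mid (a point): Red-handled scraper, a bystander in an equal stand; same handle, but its flat steel blade is only 3 mm thick and cannot part the seam. Point: centre of its handle. A loose tin, 64 mm across and 70 mm tall, also stands near.

How it is judged:
By the outcome, as a careful person would: the job done as asked, in the order asked, and still so for the second after the job is handed in, with the robot touching nothing.
It also fails if it takes over 45 s, if anything falls off the work surface, if the arm or the gripper's body presses on something with over 40 N, if the wrist force passes 120 N, or if a joint passes its speed limit or range.

ROBOT

A 6-joint arm with a two-finger parallel gripper is mounted at the origin on the work surface. World frame = base frame: x ahead of the robot, y to its left, z up, the work surface at z = 0. Lengths are in mm, angles in rad, forces in N, time in s.
With the tool pointing down it reaches from about 325 to 750 mm from the base axis. Payload 7.6 kg.
Tool frame: the origin (TCP) lies at the very end of the fingers, on their centre line; the grasp point (between the pads) lies behind it (ctrl.grasp_offset is the z of the grasp point in the tool frame, in mm); z points along the fingers, y is the line along which they close (so a half turn about z gives the same grasp; the last joint's range is limited). The gripper opens to 85 mm and grips with 20 to 120 N. Pads are 22 mm wide; open, the fingers measure 114 mm over their backs; the gripper's body (76 mm by 85 mm) begins 54 mm behind the grasp point. The pads swing forward as they close: fully open they stand 13 mm farther back than shut.
Start: joints at [1.074, 0.052, 1.401, -0, 1.689, -0.07], TCP at [217.316, 477.933, 231.323] pointing down, gripper open.
Joint ranges: [-2.9, 2.9], [-0.91, 2.17], [0.12, 2.37], [-1.06, 4.2], [0.26, 2.73], [-2.93, 2.93]. Speed limits (rad/s): [2.57, 2.57, 3.01, 3.14, 3.14, 3.14].

INTERFACE

Orientations are given as a 3x3 rotation matrix whose columns are the frame's x, y, z axes.
In Python, from rig import ctrl, cams, order gives the robot as it stands. The module is installed in compiled form; this text tells all that it offers.
- The arm moves only by the shell command python3 -m pendant 'ROWS' [FORCE]. ROWS is text: rows parted by semicolons, each of 7 numbers parted by spaces: the turn, a rotation vector about the tool's x, y, z in degrees, then the shift along the tool's x, y, z in m, then the finger opening in m, from 0 to 0.0854. In form: wx wy wz tx ty tz jaw; .... A call has 1 to 10 rows; each row shifts and turns the commanded pose from where the row before left it, along the tool's axes as they then stand; what a row does not reach is not made up. A row lasts 1/8 s, in which the tool goes at most 62.5 mm and 10.7 degrees, less where a joint would pass 70% of its speed; a pose out of reach is approached as far as the arm can. A call with a gripper value outside its range is refused whole. The fingers move at their own pace and stop on an object; FORCE is the grip in N (left out, the last holds). Time passes only in rows, so rows that do not move let the fingers close. It gives the time, the measured TCP pose, the force, the opening and the grip force at its end, in the units of the state.
- ctrl.get_obs(): the state, without advancing time (a new reading comes with each control period).
- cams.read_camera(name): name is "scene" or "side" or "wrist"; returns (picture, depth): 400x640x3 uint8, red, green, blue; 400x640 float32, mm along the optical axis (not along the pixel's ray), 0 where there is no reading.
- cams.camera_model(name): a dict with "camera_matrix" (3x3 intrinsics, pixels), "k1" (the pictures are not rectified: a ray, as slopes to the right and down, at radius r is drawn at 1 + k1 r^2 times it, then the intrinsics apply), "T" (4x4, takes a point from camera to world coordinates). Camera axes: x right, y down, z forward; pixel columns grow to the right and rows downward; lengths in mm; the calibration is good to about 2 mm. A picture is of the moment at which its call begins: read the wrist's pose just before it. camera_model takes no time and is no camera call; for the wrist camera it gives the pose at the moment of the call.
- order.job_done(): hands the job in; it is judged then, once.
The state is a dict: "time": time; "q": joint angles; "qvel": joint speeds; "effort": joint torques, N m; "ee_pos": TCP position; "eef_rot": TCP orientation; "contact_force": force on the tool from outside, world axes, zero at the start; "torque": the same for the moment, N m; "finger_gap": finger opening in mm; "grip_force": force on a finger pad.
Only numpy, scipy, OpenCV 4.12 (cv2) and the standard library are available. Lean on these libraries where they do the work, as an engineer would, in place of code of your own. Each camera call takes 0.05 s, during which the arm holds its last target. There are 200 camera calls.

## Working session

There is one attempt and no reset: what is moved stays moved. The work goes in short steps, Python scripts to look and compute and a shell command to move; the robot and the scene stay as the last step left them, time stands still between calls to the robot, and variables do not carry over. Pictures are saved under pics/ and viewed, at most 10 in all, crops included, and the job is handed in when it is done.

```bash
mkdir -p pics; cat > h.py <<'E'
import numpy as np, cv2
from rig import ctrl, cams, order
def snap(n,f=None):
    M=cams.camera_model(n); p,d=cams.read_camera(n)
    if f: cv2.imwrite('pics/'+f,p[:,:,::-1])
    return M,p,d
def cloud(M,d):
    K=M['camera_matrix'];h,w=d.shape
    u,v=np.meshgrid(np.arange(w),np.arange(h))
    pts=np.stack([u,v],-1).reshape(-1,1,2).astype(float)
    r=cv2.undistortPoints(pts,K,np.array([M['k1'],0,0,0.])).reshape(h,w,2)
    c=np.dstack([r[...,0]*d,r[...,1]*d,d,np.ones_like(d)])
    return (c@M['T'].T)[...,:3]
E
python3 - <<'E'
from h import *
for n in('scene','side'):
    M,p,d=snap(n,n+'0.png'); np.savez('/tmp/'+n,p=p,d=d,c=cloud(M,d)); print(n,M['T'].round(2).tolist(),M['k1'])
o=ctrl.get_obs();print(o,ctrl.grasp_offset)
E
```

```text
scene [[0.88, 0.32, -0.35, 797.33], [0.48, -0.58, 0.66, -582.87], [0.01, -0.74, -0.67, 610.23], [0.0, 0.0, 0.0, 1.0]] -0.09630294584137544
side [[0.89, -0.32, 0.33, 310.26], [-0.46, -0.64, 0.61, -453.05], [0.02, -0.69, -0.72, 578.57], [0.0, 0.0, 0.0, 1.0]] -0.013238057279837193
{'time': 0.1, 'q': array([ 1.07371512e+00,  5.27244308e-02,  1.40159299e+00, -5.33326127e-06,
        1.68862420e+00, -7.03259241e-02]), 'qvel': array([-0.0002645 , -0.00152317, -0.00352121,  0.00104814, -0.00064555,
        0.00120526]), 'effort': array([ 8.44827246e-04, -3.82583606e+01, -3.60984242e+01, -1.01225819e-04,
        4.82351810e-03, -3.51536869e-05]), 'ee_pos': array([217.17301023, 477.68294305, 230.59773711]), 'eef_rot': array([[-9.10313306e-01,  4.13919409e-01, -6.38615537e-04],
       [ 4.13919892e-01,  9.10312535e-01, -1.18823765e-03],
       [ 8.95051032e-05, -1.34600422e-03, -9.99999090e-01]]), 'contact_force': array([ 0.35425607, -0.31476099, -0.04200695]), 'torque': array([ 0.00826089, -0.00656999,  0.01027033]), 'grip_force': 0.0, 'finger_gap': 85.22203507115582} -18.700000000000003
```

View pics/scene0.png

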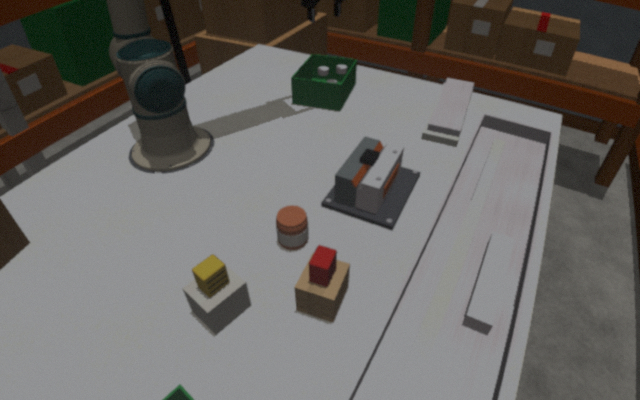

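View pics/side0.png

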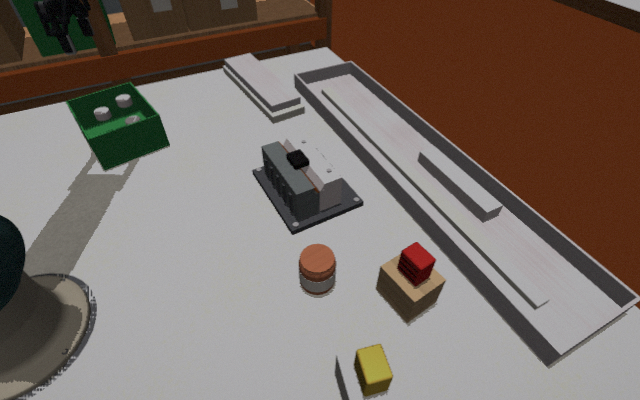

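The scene view shows the yellow wedge at (210,275), red scraper (322,265), tin (292,225) and housing with black bridge at (370,157). In the side view they are at (373,368), (416,264), (318,267) and (298,158).

```bash
python3 - <<'E'
from h import *
for n in('scene','side'):
    z=np.load('/tmp/'+n+'.npz');p,c,d=z['p'],z['c'],z['d'];hsv=cv2.cvtColor(p,cv2.COLOR_RGB2HSV);H,S,V=[hsv[...,i].astype(int) for i in range(3)]
    ok=(d>0)&(c[...,0]>100)&(c[...,0]<900)&(abs(c[...,1])<600)
    def rep(nm,m,k=4):
        m=m&ok
        q=c[m]
        if len(q)<10: print(n,nm,len(q));return
        zt=np.percentile(q[:,2],90); t=q[abs(q[:,2]-zt)<k]
        r=cv2.minAreaRect(t[:,:2].astype(np.float32))
        print(n,nm,len(q),'top z',zt.round(1),'rect',np.round(r[0],1),np.round(r[1],1),round(r[2],1),'mean',t.mean(0).round(1))
    hi=c[...,2]>75
    rep('yellow',(H>20)&(H<35)&(S>140)&hi)
    rep('red',((H<6)|(H>174))&(S>180)&hi)
    rep('tin',(H<14)&(S>80)&(S<200)&(c[...,2]>62)&(c[...,2]<76)&(c[...,0]>150)&(c[...,0]<650)&(c[...,1]<100))
    b=d>0
    X=c[...,0];Y=c[...,1]
    vv,uu=np.mgrid[:400,:640]
    roi=((uu>320)&(uu<425)&(vv>125)&(vv<225)) if n=='scene' else ((uu>245)&(uu<365)&(vv>125)&(vv<230))
    rep('htop',roi&(abs(c[...,2]-86)<5),6)
    rep('white',roi&(abs(c[...,2]-86)<5)&(S<50)&(V>110),6)
    rep('bridge',roi&(c[...,2]>94),6)
    rep('orange',roi&(H<15)&(S>120)&(c[...,2]>60),30)
E
```

```text
scene yellow 454 top z 120.4 rect [ 452.  -331.8] [41. 32.] 76.5 mean [ 452.8 -332.5  119.1]
scene red 304 top z 121.1 rect [ 600.4 -226.7] [29.8 38.1] 7.8 mean [ 600.6 -227.4  119.9]
scene tin 679 top z 72.4 rect [513. -92.] [144.7 341.7] 13.1 mean [ 497.  -112.4   70.6]
scene htop 1624 top z 85.2 rect [546.2  96.8] [102.4 173.1] 2.4 mean [548.6  88.3  83.9]
scene white 807 top z 85.2 rect [551.3  98.3] [ 90.1 172.6] 3.7 mean [575.9  94.2  84. ]
scene bridge 192 top z 98.8 rect [541.8  96.6] [33.4 46.9] 2.1 mean [542.8  93.6  97.4]
scene orange 214 top z 82.9 rect [567.3  94.7] [ 63.9 166.9] 2.1 mean [545.7  73.1  76. ]
side yellow 1379 top z 120.3 rect [ 448.4 -330.3] [42.4 33.3] 76.6 mean [ 447.9 -331.5  119.2]
side red 966 top z 120.2 rect [ 596.1 -225.2] [33.5 42. ] 6.9 mean [ 595.2 -226.3  119.3]
side tin 910 top z 70.6 rect [ 516.6 -109. ] [150.8 314.7] 16.8 mean [ 480.9 -133.6   69.5]
side htop 2102 top z 85.5 rect [545.3  96.6] [102.9 174.3] 2.1 mean [543.5  88.6  84.2]
side white 984 top z 85.4 rect [550.1  97.3] [ 93.3 172.2] 3.7 mean [575.1  92.   84.2]
side bridge 246 top z 99.1 rect [540.1  95.6] [33.1 44.2] 1.9 mean [539.5  93.6  97.8]
side orange 35 top z 94.0 rect [533.6  81.2] [ 19.6 142.1] 1.4 mean [536.7  46.1  82.5]
```

```bash
cat >> h.py <<'E'
def togo(tx,ty,tz,yaw=None):
    o=ctrl.get_obs();R=o['eef_rot'];D=np.array([tx,ty,tz])-o['ee_pos']
    a=np.degrees(np.arctan2(R[1,1],R[0,1]))
    print('t',round(o['time'],2),'pos',o['ee_pos'].round(1),'yawY',round(a,2),'tilt',(np.degrees(R[:2,2])).round(2),'shift tool mm',(R.T@D).round(1),'turn wz',None if yaw is None else round(a-yaw,2))
E
python3 - <<'E'
from h import *
M=cams.camera_model('wrist');o=ctrl.get_obs()
T=np.eye(4);T[:3,:3]=o['eef_rot'];T[:3,3]=o['ee_pos']
print((np.linalg.inv(T)@M['T']).round(2),M['camera_matrix'])
togo(545,97,330,2.1)
togo(450,-331,200,-13.4)
E
```

```text
[[  -0.     -0.96   -0.27   69.64]
 [   1.     -0.     -0.     -0.36]
 [   0.     -0.27    0.96 -142.79]
 [   0.      0.      0.      1.  ]] [[292.61105033   0.         320.56722769]
 [  0.         292.61105033 204.56863407]
 [  0.           0.           1.        ]]
t 0.1 pos [217.2 477.7 230.6] yawY 65.55 tilt [-0.04 -0.07] shift tool mm [-456.  -211.   -99.2] turn wz 63.45
t 0.1 pos [217.2 477.7 230.6] yawY 65.55 tilt [-0.04 -0.07] shift tool mm [-546.7 -639.7   31.4] turn wz 78.95
```

```bash
python3 -m pendant '0 0 0 -.057 -.0264 0 .085;0 0 0 -.057 -.0264 0 .085;0 0 0 -.057 -.0264 0 .085;0 0 0 -.057 -.0264 0 .085;0 0 0 -.057 -.0264 0 .085;0 0 0 -.057 -.0264 0 .085;0 0 0 -.057 -.0264 0 .085;0 0 0 -.057 -.0264 0 .085;0 0 10.6 0 0 0 .085;0 0 10.6 0 0 0 .085' 60; python3 -m pendant '0 0 10.6 0 0 0 .085;0 0 10.6 0 0 0 .085;0 0 10.6 0 0 0 .085;0 0 10.6 0 0 0 .085;0 0 0 0 0 0 .085;0 0 0 0 0 0 .085'
python3 - <<'E'
from h import *
M,p,d=snap('wrist','w1.png');np.savez('/tmp/w1',p=p,d=d,c=cloud(M,d))
togo(450,-331,200,-13.4)
E
```

```text
time: 1.35
ee_pos: [543.5, 97.9, 230.4]
eef_rot: [[-0.693, 0.721, -0.002], [0.721, 0.693, -0.0], [0.001, -0.001, -1.0]]
contact_force: [0.1, 0.8, 0.2]
finger_gap: 85.3
grip_force: 0.0
time: 2.1
ee_pos: [543.2, 98.8, 231.1]
eef_rot: [[-0.038, 0.999, -0.0], [0.999, 0.038, 0.0], [0.0, -0.0, -1.0]]
contact_force: [0.3, -0.4, -0.5]
finger_gap: 84.6
grip_force: 0.0
t 2.15 pos [543.2  98.8 231.1] yawY 2.11 tilt [-0.02  0.  ] shift tool mm [-426.1 -109.    31.1] turn wz 15.51
```

View pics/w1.png

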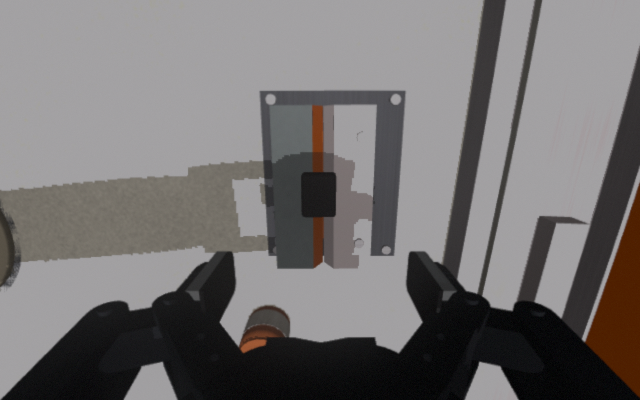

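The wrist view shows the orange slope at u≈312–323 and the pale cover slope at u≈323–334, running v≈105–265. The bridge is at (319,194) and the tin at (265,330). I'll measure the seam from the edges.

```bash
python3 - <<'E'
from h import *
z=np.load('/tmp/w1.npz');p,c,d=z['p'],z['c'],z['d'];M=cams.camera_model('wrist')
hsv=cv2.cvtColor(p,cv2.COLOR_RGB2HSV).astype(int);H,S,V=hsv[...,0],hsv[...,1],hsv[...,2]
def ray(uv,zz):
    r=cv2.undistortPoints(np.array(uv,float).reshape(-1,1,2),M['camera_matrix'],np.array([M['k1'],0,0,0.])).reshape(-1,2)
    D=np.c_[r,np.ones(len(r))]@M['T'][:3,:3].T;o=M['T'][:3,3]
    return o+D*((zz-o[2])/D[:,2])[:,None]
orr=(H<14)&(S>170)&(V>80)
L=[];B=[]
for v in list(range(112,168,3))+list(range(222,255,3)):
    us=[u for u in range(300,345) if orr[v,u]]
    if len(us)>4:L.append((us[0]-.5,v));B.append((us[-1]+.5,v))
def fit(P,nm):
    vx,vy,x0,y0=cv2.fitLine(P[:,:2].astype(np.float32),cv2.DIST_HUBER,0,.1,.01).ravel()
    print(nm,'angle from y',np.degrees(np.arctan2(-vx*np.sign(vy),abs(vy))).round(2),'x at y=97:',(x0+(97-y0)*vx/vy).round(1),P[:,1].min().round(),P[:,1].max().round())
fit(ray(L,85),'grey edge z85');fit(ray(B,69),'seam z69')
print(p[130,300:345].tolist()[::2])
# bridge black
b=(V<40);b[:165]=0;b[225:]=0;b[:,:290]=0;b[:,345:]=0
k=cv2.morphologyEx(b.astype(np.uint8),cv2.MORPH_OPEN,np.ones((5,5)))
v,u=np.nonzero(k);print('bridge px',u.min(),u.max(),v.min(),v.max()); print(ray([(u.min()-.5,v.min()-.5),(u.max()+.5,v.min()-.5),(u.min()-.5,v.max()+.5)],99).round(1))
m=(c[...,2]>81)&(c[...,2]<89)&(abs(c[...,0]-545)<80)&(abs(c[...,1]-97)<110)
print(cv2.minAreaRect(c[m][:,:2].astype(np.float32)))
m=(abs(c[...,2]-68)<6)&(c[...,1]<0)&(c[...,1]>-110)&(abs(c[...,0]-510)<80);q=c[m];print('tin',q.min(0) if len(q) else 0,q.max(0) if len(q) else 0)
for n in('scene','side'):
    z=np.load('/tmp/'+n+'.npz');C=z['c'];m=(abs(C[...,2]-70)<5)&(C[...,1]<5)&(C[...,1]>-130)&(abs(C[...,0]-510)<90);print('tin',C[m].min(0).round(),C[m].max(0).round())
E
```

```text
grey edge z85 angle from y 2.25 x at y=97: 535.2 32.0 176.0
seam z69 angle from y 2.35 x at y=97: 544.1 25.0 177.0
[[101, 105, 105], [100, 104, 105], [101, 105, 106], [102, 106, 107], [100, 104, 106], [101, 104, 105], [113, 76, 57], [118, 58, 23], [118, 56, 23], [119, 58, 25], [119, 59, 25], [116, 63, 39], [117, 109, 108], [121, 112, 113], [122, 113, 113], [121, 112, 113], [121, 112, 112], [155, 153, 155], [160, 159, 161], [161, 159, 161], [160, 158, 161], [160, 158, 161], [161, 159, 161]]
bridge px 301 334 172 216
[[522.9 121.5  99. ]
 [555.1 122.7  99. ]
 [523.7  76.7  99. ]]
((545.0144653320312, 98.50908660888672), (101.96138763427734, 170.8100128173828), 2.3561909198760986)
tin [ 449.9991428  -109.9293446    62.01999479] [481.33598483 -95.16825751  71.723817  ]
tin [ 445. -130.   67.] [503. -97.  72.]
tin [ 445. -130.   67.] [503. -97.  72.]
```

```bash
python3 -m pendant '0 0 0 -.0533 -.0136 0 .085;0 0 0 -.0533 -.0136 0 .085;0 0 0 -.0533 -.0136 0 .085;0 0 0 -.0533 -.0136 0 .085;0 0 0 -.0533 -.0136 0 .085;0 0 0 -.0533 -.0136 0 .085;0 0 0 -.0533 -.0136 0 .085;0 0 0 -.0533 -.0136 0 .085;0 0 7.7 0 0 0 .085;0 0 7.7 0 0 0 .085'; python3 -m pendant '0 0 0 0 0 0 .085;0 0 0 0 0 0 .085'
python3 - <<'E'
from h import *
M,p,d=snap('wrist','w2.png')
hsv=cv2.cvtColor(p,cv2.COLOR_RGB2HSV).astype(int);H,S=hsv[...,0],hsv[...,1]
c=cloud(M,d);m=(H>20)&(H<35)&(S>130)&(abs(c[...,2]-120)<6)
r=cv2.minAreaRect(c[m][:,:2].astype(np.float32));print(r,c[m].mean(0))
togo(r[0][0],r[0][1],80,r[2]-90)
E
```

```text
time: 3.4
ee_pos: [448.6, -331.8, 230.9]
eef_rot: [[0.236, 0.972, -0.0], [0.972, -0.236, 0.001], [0.0, -0.0, -1.0]]
contact_force: [0.2, 0.6, -0.8]
finger_gap: 84.7
grip_force: 0.0
time: 3.65
ee_pos: [449.1, -330.9, 231.3]
eef_rot: [[0.229, 0.973, 0.0], [0.973, -0.229, 0.0], [0.0, 0.0, -1.0]]
contact_force: [0.4, 0.4, -0.1]
finger_gap: 84.9
grip_force: 0.0
((449.755615234375, -328.8389587402344), (43.68479919433594, 32.25584411621094), 77.75721740722656) [ 450.16710904 -327.71348839  120.003423  ]
t 3.7 pos [ 449.2 -330.9  231.3] yawY -13.28 tilt [0.01 0.  ] shift tool mm [2.100e+00 1.000e-01 1.513e+02] turn wz -1.04
```

```bash
python3 -m pendant '0 0 -.8 .0015 0 .05 .085;0 0 0 0 0 .05 .085;0 0 0 0 0 .03 .085;0 0 0 0 0 .021 .085;0 0 0 0 0 0 .085;0 0 0 0 0 0 .03;0 0 0 0 0 0 .03;0 0 0 0 0 0 .03;0 0 0 0 0 0 .03;0 0 0 0 0 0 .03' 90; python3 -c "from h import *;print(ctrl.grasp_offset);togo(450,-330,80)"
```

```text
time: 4.95
ee_pos: [449.9, -330.0, 81.5]
eef_rot: [[0.219, 0.976, 0.002], [0.976, -0.219, -0.001], [-0.001, 0.002, -1.0]]
contact_force: [-0.4, 0.3, 5.8]
finger_gap: 33.2
grip_force: 89.7
-18.700000000000003
t 4.95 pos [ 449.9 -330.    81.5] yawY -12.65 tilt [ 0.1  -0.07] shift tool mm [-0.   0.1  1.5] turn wz None
```

```bash
python3 -m pendant '0 0 0 0 0 -.03 .03;0 0 0 0 0 -.05 .03;0 0 0 0 0 -.054 .03;0 0 -7.5 0 0 0 .03;0 0 -7.5 0 0 0 .03;0 0 0 0 0 0 .03'; python3 -c "from h import *;togo(547,40.3,215,2.3)"
```

```text
time: 5.7
ee_pos: [449.2, -329.4, 213.7]
eef_rot: [[-0.04, 0.999, -0.001], [0.999, 0.04, 0.001], [0.001, -0.001, -1.0]]
contact_force: [0.7, -0.4, -1.3]
finger_gap: 33.0
grip_force: 89.4
t 5.7 pos [ 449.2 -329.4  213.7] yawY 2.28 tilt [-0.04  0.05] shift tool mm [365.5 112.4  -1.1] turn wz -0.02
```

```bash
python3 -m pendant '0 0 0 .052 .016 0 .03;0 0 0 .052 .016 0 .03;0 0 0 .052 .016 0 .03;0 0 0 .052 .016 0 .03;0 0 0 .052 .016 0 .03;0 0 0 .052 .016 0 .03;0 0 0 .0535 .0164 0 .03;0 0 0 0 0 0 .03;0 0 0 0 0 .03 .03;0 0 0 0 0 0 .03'; python3 - <<'E'
from h import *
togo(547,40.3,160,2.3)
M,p,d=snap('side','s1.png')
cv2.imwrite('pics/s1c.png',cv2.resize(p[90:250,220:400,::-1],None,fx=4,fy=3.6,interpolation=cv2.INTER_CUBIC))
E
```

```text
time: 6.95
ee_pos: [545.3, 39.5, 181.6]
eef_rot: [[-0.039, 0.999, -0.006], [0.999, 0.039, -0.0], [-0.0, -0.006, -1.0]]
contact_force: [0.4, -0.1, -2.6]
finger_gap: 32.9
grip_force: 89.7
t 6.95 pos [545.3  39.5 181.6] yawY 2.21 tilt [-0.33 -0.01] shift tool mm [ 0.7  1.9 21.6] turn wz -0.09
```

View pics/s1c.png

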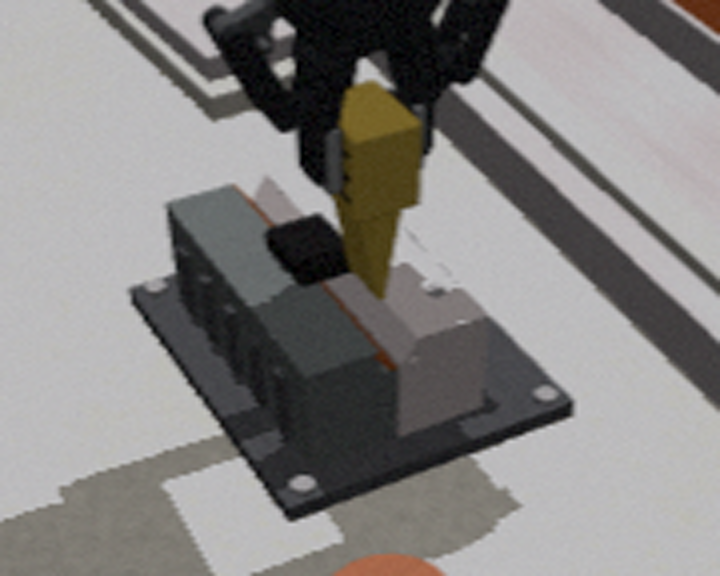

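The tip hangs at crop (380,292), right over the groove, between the bridge and the near end.

```bash
python3 -m pendant '0 0 0 .0005 .0015 .015 .03;0 0 0 0 0 .015 .03;0 0 0 0 0 0.004 .03;0 0 0 0 0 0 .03;0 0 0 0 0 0 .03'; python3 -c "from h import *;togo(547,40.3,127.5,2.3)"
```

```text
time: 7.62
ee_pos: [548.5, 40.8, 150.9]
eef_rot: [[-0.041, 0.999, 0.001], [0.999, 0.041, 0.0], [0.0, 0.001, -1.0]]
contact_force: [-0.2, -0.2, -1.4]
finger_gap: 33.1
grip_force: 89.7
t 7.62 pos [548.5  40.8 150.9] yawY 2.35 tilt [0.06 0.01] shift tool mm [-0.5 -1.6 23.4] turn wz 0.05
```

```bash
python3 -m pendant '0 0 0 0 0 .004 .03;0 0 0 0 0 .004 .03;0 0 0 0 0.0005 .003 .03;0 0 0 0 .0005 .003 .03;0 0 0 0 0 0 .03;0 0 0 0 0 0 .03'; python3 -c "from h import *;togo(550.5,40.3,127.5,2.3)"
```

```text
time: 8.38
ee_pos: [549.2, 40.8, 136.1]
eef_rot: [[-0.041, 0.999, -0.0], [0.999, 0.041, 0.0], [0.0, -0.0, -1.0]]
contact_force: [-1.2, -0.1, -1.3]
finger_gap: 32.8
grip_force: 90.0
t 8.38 pos [549.2  40.8 136.1] yawY 2.35 tilt [-0.  0.] shift tool mm [-0.6  1.2  8.6] turn wz 0.05
```

```bash
python3 -m pendant '0 0 0 -.0003 .0004 .003 .03;0 0 0 0 .0004 .003 .03;0 0 0 0 .0004 .002 .03;0 0 0 0 0 0 .03;0 0 0 0 0 0 .03'; python3 -c "from h import *;togo(550.5,40.3,127.5,2.3)"
```

```text
time: 9.0
ee_pos: [550.5, 40.6, 128.0]
eef_rot: [[-0.041, 0.999, -0.0], [0.999, 0.041, 0.0], [0.0, 0.0, -1.0]]
contact_force: [0.4, -0.3, -1.1]
finger_gap: 33.2
grip_force: 89.6
t 9.0 pos [550.5  40.6 128. ] yawY 2.34 tilt [-0.  0.] shift tool mm [-0.3  0.   0.5] turn wz 0.04
```

```bash
cat >> h.py <<'E'
def cover(n,p,c,zt=(82,90)):
    S=cv2.cvtColor(p,cv2.COLOR_RGB2HSV).astype(int)
    m=(c[...,2]>zt[0])&(c[...,2]<zt[1])&(abs(c[...,0]-550)<90)&(abs(c[...,1]-97)<110)
    return c[m]
E
python3 - <<'E'
from h import *
M,p,d=snap('side')
c=cloud(M,d)
cv2.imwrite('pics/s2c.png',cv2.resize(p[90:250,220:400,::-1],None,fx=4,fy=3.6,interpolation=cv2.INTER_CUBIC))
M,p,d=snap('wrist')
cv2.imwrite('pics/w3.png',p[:,:,::-1])
E
```

```text
(no output)
```

View pics/s2c.png

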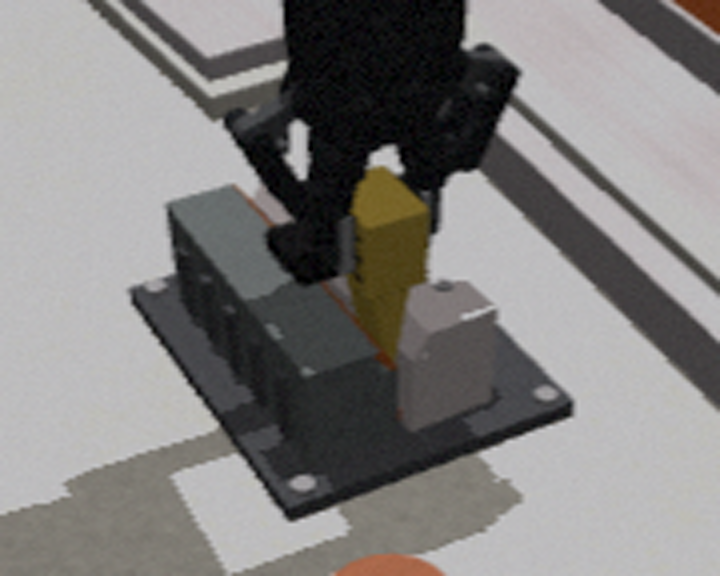

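View pics/w3.png

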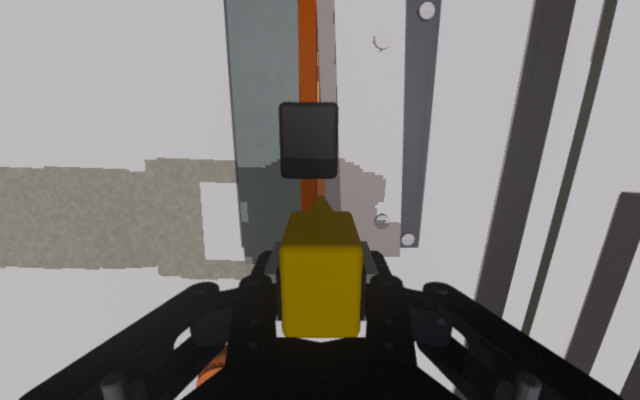

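The near end has opened: the cover edge leans out beside the wedge (wrist, seam edge u≈318 at v=20 to ≈322 at v=190). I'll withdraw and measure the cock angle.

```bash
python3 -m pendant '0 0 0 0 0 -.01 .03;0 0 0 0 0 -.02 .03;0 0 0 0 0 -.03 .03;0 0 0 0 0 0 .03;0 0 0 0 0 0 .03'; cat >> h.py <<'E'
def cock():
    M,p,d=snap('wrist')
    c=cloud(M,d);th=np.radians(2.3);X=c[...,:2]-[544.7,98.2]
    xl=X@[np.cos(th),np.sin(th)];yl=X@[-np.sin(th),np.cos(th)]
    m=(abs(c[...,2]-85)<3.5)
    cv2.imwrite('/tmp/w.png',p[:,:,::-1])
    out=[]
    for y in range(-80,84,8):
        q=m&(abs(yl-y)<4)
        a=xl[q&(xl<-15)&(xl>-75)];b=xl[q&(xl>25)&(xl<90)]
        out.append((y,a.min() if len(a)>20 else np.nan,b.max() if len(b)>20 else np.nan))
    o=np.array(out);print(o.round(1).tolist())
    for k in(1,2):
        g=~np.isnan(o[:,k])
        if g.sum()>3:
            f=np.polyfit(o[g,0],o[g,k],1);r=o[g,k]-np.polyval(f,o[g,0]);gg=abs(r)<1.5*max(r.std(),.3);f=np.polyfit(o[g,0][gg],o[g,k][gg],1)
            print('edge',k,'x at 0',f[1].round(1),'angle',-np.degrees(np.arctan(f[0])).round(2),'n',gg.sum())
E
python3 -c "from h import *;togo(542.4,156.2,188,2.3);cock()"
```

```text
time: 9.72
ee_pos: [550.1, 40.6, 187.4]
eef_rot: [[-0.041, 0.999, -0.001], [0.999, 0.041, 0.0], [0.0, -0.001, -1.0]]
contact_force: [0.7, 0.3, -0.7]
finger_gap: 33.4
grip_force: 90.3
t 9.72 pos [550.1  40.6 187.4] yawY 2.35 tilt [-0.07  0.01] shift tool mm [115.8  -2.9  -0.6] turn wz 0.05
[[-80.0, -50.1, 57.4], [-72.0, -50.5, 57.0], [-64.0, -50.0, 57.3], [-56.0, -50.5, 57.0], [-48.0, -50.0, 56.6], [-40.0, -50.4, 56.1], [-32.0, -50.1, 55.7], [-24.0, -50.4, 55.0], [-16.0, -50.6, 54.7], [-8.0, -50.3, 54.4], [0.0, -50.6, 53.7], [8.0, -50.3, 53.4], [16.0, -50.6, 53.6], [24.0, -50.5, 53.4], [32.0, -50.6, 53.0], [40.0, -49.8, 52.5], [48.0, -49.5, 52.1], [56.0, -49.9, 51.5], [64.0, -50.3, 50.3], [72.0, -50.0, 49.9], [80.0, -50.2, 50.1]]
edge 1 x at 0 -50.3 angle -0.05 n 20
edge 2 x at 0 54.1 angle 2.63 n 18
```

Cock angle is 2.6°, as wanted. Now the +y end.

```bash
python3 -m pendant '0 0 0 .040 -.0008 0 .03;0 0 0 .040 -.0008 0 .03;0 0 0 .0358 -.0008 0 .03;0 0 0 0 0 0 .03;0 0 0 0 0 0 .03;0 0 0 0 0 .018 .03;0 0 0 0 0 .018 .03;0 0 0 0 0 0 .03;0 0 0 0 0 0 .03'; python3 -c "from h import *;togo(543,156.2,128,2.3)"
```

```text
time: 10.9
ee_pos: [543.4, 156.0, 152.4]
eef_rot: [[-0.041, 0.999, 0.0], [0.999, 0.041, 0.0], [0.0, 0.0, -1.0]]
contact_force: [-0.2, 0.4, -1.3]
finger_gap: 33.2
grip_force: 90.3
t 10.9 pos [543.4 156.  152.4] yawY 2.33 tilt [0.01 0.  ] shift tool mm [ 0.2 -0.4 24.4] turn wz 0.03
```

```bash
python3 -m pendant '0 0 0 0 0 .005 .03;0 0 0 0 .0003 .005 .03;0 0 0 0 0.0005 .004 .03;0 0 0 0 .0007 .004 .03;0 0 0 0 .0007 .004 .03;0 0 0 0 .0007 .004 .03;0 0 0 0 .0007 .004 .03;0 0 0 0 .0006 .004 .03;0 0 0 0 0 0 .03'; python3 -c "from h import *;togo(549.7,156.2,103.5,2.3)"
```

```text
time: 12.02
ee_pos: [547.6, 156.3, 117.6]
eef_rot: [[-0.041, 0.999, -0.0], [0.999, 0.041, -0.0], [0.0, -0.0, -1.0]]
contact_force: [1.0, -0.1, -2.9]
finger_gap: 33.0
grip_force: 90.3
t 12.03 pos [547.6 156.3 117.6] yawY 2.34 tilt [-0.01 -0.  ] shift tool mm [-0.2  2.1 14.1] turn wz 0.04
```

```bash
python3 -m pendant '0 0 0 0 .0006 .004 .03;0 0 0 0 .0006 .004 .03;0 0 0 0 0.0006 .004 .03;0 0 0 0 .0004 .0025 .03;0 0 0 0 0 0 .03;0 0 0 0 0 0 .03'; python3 - <<'E'
from h import *
togo(549.7,156.2,103.5,2.3)
for n in('side','scene'):
    M,p,d=snap(n);c=cloud(M,d);h=cv2.cvtColor(p,cv2.COLOR_RGB2HSV).astype(int)
    m=(h[...,0]>20)&(h[...,0]<35)&(h[...,1]>130)&(c[...,1]>100)&(c[...,1]<220)&(abs(c[...,0]-545)<60)&(d>0)
    print(m.sum(),np.percentile(c[m][:,2],[50,80,90,95]) if m.sum() else 0)
cock()
E
```

```text
time: 12.78
ee_pos: [549.8, 156.4, 103.4]
eef_rot: [[-0.041, 0.999, 0.0], [0.999, 0.041, 0.0], [0.0, 0.0, -1.0]]
contact_force: [1.7, 0.5, -1.4]
finger_gap: 33.2
grip_force: 90.2
t 12.78 pos [549.8 156.4 103.4] yawY 2.34 tilt [0.01 0.  ] shift tool mm [-0.2 -0.1 -0.1] turn wz 0.04
493 [128.26752645 140.91097947 141.66526591 142.27479991]
374 [127.56557165 141.06863335 141.82142592 142.18981278]
[[-80.0, nan, nan], [-72.0, nan, nan], [-64.0, nan, nan], [-56.0, nan, nan], [-48.0, nan, nan], [-40.0, nan, nan], [-32.0, nan, nan], [-24.0, nan, nan], [-16.0, nan, nan], [-8.0, nan, 36.5], [0.0, nan, 36.6], [8.0, nan, nan], [16.0, nan, nan], [24.0, nan, nan], [32.0, -49.9, 63.8], [40.0, -50.5, 64.2], [48.0, -50.8, 64.5], [56.0, -50.6, 65.0], [64.0, -50.6, 65.2], [72.0, -50.5, 66.0], [80.0, -50.5, 66.5]]
edge 1 x at 0 -50.1 angle 0.41 n 7
edge 2 x at 0 41.1 angle -21.11 n 8
```

The wedge is in with its shoulder ≈6.5 mm above the top, and the cover is cocked about −3.2°. Next I withdraw and return to the first end.

```bash
python3 -m pendant '0 0 0 0 0 -.01 .03;0 0 0 0 0 -.02 .03;0 0 0 0 0 -.03 .03;0 0 0 0 0 -.0245 .03;0 0 0 0 0 0 .03;0 0 0 0 0 0 .03;0 0 0 -.040 0 0 .03;0 0 0 -.040 0 0 .03;0 0 0 -.0358 -.001 0 .03;0 0 0 0 0 0 .03'; python3 -m pendant '0 0 0 0 0 0 .03'; python3 -c "from h import *;togo(549,40.3,150,2.3);cock()"
```

```text
time: 14.18
ee_pos: [552.8, 38.6, 186.6]
eef_rot: [[-0.038, 0.999, -0.003], [0.999, 0.038, -0.0], [-0.0, -0.003, -1.0]]
contact_force: [0.1, 1.0, -2.2]
finger_gap: 33.2
grip_force: 90.8
time: 14.3
ee_pos: [553.0, 41.1, 187.2]
eef_rot: [[-0.041, 0.999, -0.002], [0.999, 0.041, 0.0], [0.001, -0.002, -1.0]]
contact_force: [0.6, 0.8, -0.9]
finger_gap: 33.5
grip_force: 90.8
t 14.3 pos [553.   41.1 187.2] yawY 2.34 tilt [-0.11  0.03] shift tool mm [-0.6 -4.  37.2] turn wz 0.04
[[-80.0, -50.5, 56.8], [-72.0, -50.3, 57.1], [-64.0, -50.4, 57.8], [-56.0, -50.4, 58.2], [-48.0, -50.4, 58.8], [-40.0, -50.1, 59.3], [-32.0, -50.3, 59.9], [-24.0, -50.5, 60.1], [-16.0, -50.6, 60.5], [-8.0, -50.4, 61.1], [0.0, -50.5, 61.6], [8.0, -50.6, 62.4], [16.0, -50.4, 62.7], [24.0, -50.6, 63.1], [32.0, -50.2, 63.7], [40.0, -49.5, 64.0], [48.0, -50.0, 64.1], [56.0, -49.9, 64.8], [64.0, -50.0, 65.2], [72.0, -50.1, 65.7], [80.0, -50.1, 66.1]]
edge 1 x at 0 -50.3 angle -0.14 n 20
edge 2 x at 0 61.6 angle -3.35 n 21
```

```bash
python3 -m pendant '0 0 0 -.0006 -.0024 0 .03;0 0 0 0 0 .02 .03;0 0 0 0 0 .016 .03;0 0 0 0 0 .010 .03;0 0 0 0 0 .008 .03;0 0 0 0 0 .006 .03;0 0 0 0 0 0 .03;0 0 0 0 0 0 .03'; python3 -c "from h import *;togo(554.3,40.3,103.0,2.3)"
```

```text
time: 15.35
ee_pos: [551.4, 40.0, 128.8]
eef_rot: [[-0.041, 0.999, 0.001], [0.999, 0.041, 0.0], [0.0, 0.001, -1.0]]
contact_force: [0.8, 0.4, -0.7]
finger_gap: 33.2
grip_force: 90.8
t 15.35 pos [551.4  40.  128.8] yawY 2.34 tilt [0.05 0.01] shift tool mm [ 0.2  2.9 25.8] turn wz 0.04
```

```bash
python3 -m pendant '0 0 0 0 0.0002 .004 .03;0 0 0 0 .0004 .004 .03;0 0 0 0 0.0005 .004 .03;0 0 0 0 .0006 .004 .03;0 0 0 0 .0006 .004 .03;0 0 0 0 .0006 .004 .03;0 0 0 0 .0003 .002 .03;0 0 0 0 0 0 .03;0 0 0 0 0 0 .03'; python3 - <<'E'
from h import *
togo(554.3,40.3,103,2.3);cock()
E
```

```text
time: 16.48
ee_pos: [554.5, 40.1, 102.1]
eef_rot: [[-0.041, 0.999, 0.001], [0.999, 0.041, 0.0], [0.0, 0.001, -1.0]]
contact_force: [3.2, 0.4, -1.7]
finger_gap: 33.2
grip_force: 90.8
t 16.48 pos [554.5  40.1 102.1] yawY 2.34 tilt [0.04 0.01] shift tool mm [ 0.2 -0.2 -0.9] turn wz 0.04
[[-80.0, -50.3, 65.0], [-72.0, -50.6, 64.9], [-64.0, -50.6, 65.0], [-56.0, -50.4, 64.7], [-48.0, -50.6, 64.8], [-40.0, -50.7, 64.9], [-32.0, -50.8, 65.3], [-24.0, -50.5, 65.1], [-16.0, -50.4, 65.1], [-8.0, -50.0, 65.3], [0.0, -50.5, 64.8], [8.0, -50.2, 65.0], [16.0, -50.3, 65.0], [24.0, -50.4, 65.7], [32.0, -50.7, 65.6], [40.0, -50.5, 65.6], [48.0, -50.0, 65.8], [56.0, -50.4, 65.5], [64.0, -50.7, 65.9], [72.0, nan, nan], [80.0, nan, nan]]
edge 1 x at 0 -50.5 angle -0.04 n 19
edge 2 x at 0 65.3 angle -0.37 n 18
```

```bash
python3 -m pendant '0 0 0 0 0 0 .045;0 0 0 0 0 0 .06;0 0 0 0 0 0 .07;0 0 0 0 0 0 .07;0 0 0 0 0 -.02 .07;0 0 0 0 0 -.04 .07;0 0 0 0 0 -.05 .07;0 0 0 .0 0 -.05 .07;0 0 0 0 0 0 .07;0 0 0 0 0 0 .07'; python3 - <<'E'
from h import *
togo(554.3,40.3,103,2.3)
M,p,d=snap('side')
cv2.imwrite('pics/s3c.png',cv2.resize(p[90:330,220:460,::-1],None,fx=2.5,fy=2.5,interpolation=cv2.INTER_CUBIC))
c=cloud(M,d);h=cv2.cvtColor(p,cv2.COLOR_RGB2HSV).astype(int)
m=(h[...,0]>20)&(h[...,0]<35)&(h[...,1]>130)&(c[...,1]>0)&(c[...,1]<100)&(abs(c[...,0]-545)<60)&(d>0)
print(np.percentile(c[m][:,2],[50,80,90,95])); cock()
E
```

```text
time: 17.77
ee_pos: [554.0, 40.1, 261.4]
eef_rot: [[-0.041, 0.999, -0.001], [0.999, 0.041, 0.0], [0.0, -0.001, -1.0]]
contact_force: [-0.7, 0.2, -0.1]
finger_gap: 70.2
grip_force: 0.0
t 17.77 pos [554.   40.1 261.4] yawY 2.35 tilt [-0.06  0.  ] shift tool mm [1.000e-01 5.000e-01 1.584e+02] turn wz 0.05
[124.8469871  140.03504558 140.68168287 141.14395347]
[[-80.0, -50.6, 64.1], [-72.0, -50.2, 63.7], [-64.0, -49.9, 64.4], [-56.0, -50.4, 64.4], [-48.0, -50.4, 64.6], [-40.0, -50.0, 64.4], [-32.0, -50.4, 64.1], [-24.0, -50.3, 65.0], [-16.0, -49.9, 64.4], [-8.0, -50.4, 65.1], [0.0, -50.1, 64.5], [8.0, -50.2, 65.2], [16.0, -50.5, 65.0], [24.0, -50.2, 65.2], [32.0, -50.7, 65.1], [40.0, -50.5, 65.5], [48.0, -50.3, 65.3], [56.0, -50.5, 65.4], [64.0, -50.3, 65.6], [72.0, -49.7, 65.3], [80.0, -49.5, 64.9]]
edge 1 x at 0 -50.3 angle 0.05 n 18
edge 2 x at 0 64.9 angle -0.53 n 19
```

View pics/s3c.png

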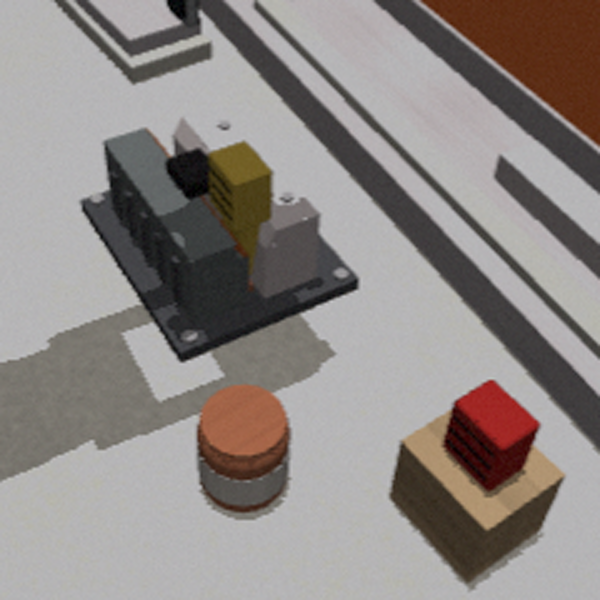

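The wedge stands upright in the seam at crop (240,180), its shoulder about 5.5 mm above the housing top. The cover is parted evenly at about 0.5°, the red scraper is still in its stand at (490,430), and the tin is upright at (243,445).

```bash
python3 -c "from rig import order;print(order.job_done())"
```

```text
the job is handed in; nothing more can be done
None
```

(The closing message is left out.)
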